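# Roll down the screening sheet of a radio module

### The job

Take the pressure roller from its blue rack and roll it along the copper screening sheet on the radio module, firmly but never hard (about 12 N; 25 N or more would crack the board beneath), until all eight leaves lie down on the case over the sheet's whole length. Then hang the roller upright in its rack again and let go; press only with the roller, never with the fingers, and leave the other things on the bench where they are.

Things in the scene. Friction and masses are not known exactly. Their poses are not given: they have to be found in the camera images.
- stand: Assembly stand, a fixed black steel base 160 x 280 x 10 mm with four guide posts; origin at the centre of its underside, y the long way. On the posts, exactly over the base and turned with it, an aluminium bed plate (150 x 270 mm) carries a sheet of foam and the radio module: aluminium case 124 mm (x) by 206 mm (y), brass connectors out to 73 mm from the middle on both long sides.
- sheet_low (a point): Point 82 mm straight above the stand's origin, axes as the stand's: middle of the copper screening sheet on top of the case (70 mm in x, 128 in y) with the bed at its lowest. A screw sets the bed's height, which is NOT measured: before rolling, the copper face is 0 to 22 mm above this point and must be felt for. The module gives on its foam: nothing up to 4 N, then 8 N per mm, at most 4 mm.
- leaf1 (a joint): The sheet is slotted across into eight copper leaves, 70 mm (x) by 15.4 mm (y), 16 mm apart along the stand's y; leaf1 has its middle at y = -56 mm. Value: how far it is pressed down on its sticky gasket, 0 (3 mm off the case) to 0.003 m (lying on the case). A leaf yields only to more than 6 N, then slowly (about 9 mm/s at 12 N), and stays where it is left. Some start up to 0.4 mm down.
- leaf2 (a joint): As leaf1, middle at y = -40 mm.
- leaf3 (a joint): As leaf1, middle at y = -24 mm.
- leaf4 (a joint): As leaf1, middle at y = -8 mm.
- leaf5 (a joint): As leaf1, middle at y = +8 mm.
- leaf6 (a joint): As leaf1, middle at y = +24 mm.
- leaf7 (a joint): As leaf1, middle at y = +40 mm.
- leaf8 (a joint): As leaf1, middle at y = +56 mm.
- roller_grip (a point): Pressure roller (about 0.4 kg): centre of its upright red grip, 28 mm (x) by 26 mm (y) by 62 mm high, free all round; z is up the grip. Under it an aluminium cross bar, 100 mm (x) by 36 mm (y) by 8 mm, top 31 mm and underside 39 mm below this point; its ends are ears to hang it by. Below that a fork, 62 mm wide (x), with the wheel, which rolls along the roller's y.
- roller_axle (a point): Centre of the roller's black rubber wheel, 69 mm straight below the centre of the grip; the wheel has 22 mm radius (lowest point 91 mm below the centre of the grip), is 46 mm wide, and turns on an axle along x.
- wheel (a joint): Angle of the wheel in its fork, rad, 0 at the start; rolling 22 mm turns it 1 rad.
- rack_seat (a point): The roller's rack, a fixed blue stand: two upright cheeks 10 mm thick, 76 mm apart inside along x, 60 mm long along y, 70 mm high; fork and wheel hang between them, the bar's ears rest on their tops. This point is midway between the tops, 70 mm above the bench. With the roller hung, the centre of its grip is 39 mm above this point and the x axes are in line.
- screwdriver: Screwdriver with orange handle, loose; origin on the bench under it.
- spanner: Small steel open-ended spanner, 150 mm, loose; origin on the bench under it.
- capjar: Jar of connector caps, 52 mm across, 60 mm high, yellow lid, loose; origin at its foot.
- mouse: Black computer mouse 100 x 58 x 33 mm, loose; origin at its foot.
- partsbin: Blue parts bin 100 x 150 x 35 mm, loose; origin at its foot.
- tapering: Yellow plastic reel, 90 mm across, 20 mm high, loose; origin at its foot.
- meter: Orange hand meter 185 x 85 x 40 mm, lying on its back, loose; origin at its foot.
Things that resemble listed ones, but are neither listed nor needed, are in the scene too. Of the things shaped like the part that bears rack_seat, the blue one is meant.

How it is judged (in metres and radians):
On the way, in this order (a step that is already met when the one before it is completed fails the run):
1. the roller is rolled along the sheet: its wheel, pressed on the module with more than 4 N, has turned over 2 rad (about 44 mm) from its start (contact force between roller and bed above 4 N and (value of joint wheel above 2 rad or value of joint wheel below -2 rad)), for 0.1 s.
2. all eight leaves are down on the case (pressed at least 2.4 of 3 mm) (value of joint each of leaf1, leaf2, leaf3, leaf4, leaf5, leaf6, leaf7, leaf8 above 0.0024 m), for 0.2 s.
At the end, for the whole second after the job is handed in: All eight leaves are pressed at least 2.4 of their 3 mm; the roller hangs upright (within 0.1 rad) and at rest in its rack, ears on the cheeks, its grip within 20 mm of the middle of the rack (all of step 2 and horizontal distance between roller_grip and rack_seat below 0.02 m and z of roller_grip in the frame of rack_seat between 0.034 and 0.043 m and angle between roller_grip's own z axis and vertical below 0.1 rad and linear speed of roller below 0.02 m/s); the robot touches nothing.
It fails at once if the roller bears on the module with more than 25 N (contact force between roller and bed above 25 N).
It fails at once if the fingers or the arm press on the module or the bed it lies on (contact force between any of the fingers, the arm and bed above 1 N).
It fails at once if another thing on the bench is moved more than 30 mm (distance of any of screwdriver, spanner, capjar, mouse, partsbin, tapering, meter from where it was at the start of the episode above 0.03 m).
It also fails if it takes over 72 s, if anything falls off the work surface, if the arm or the gripper's body presses on something with over 40 N, if the wrist force passes 120 N, or if a joint passes its speed limit or range.

### The arm

A 6-joint arm with a two-finger parallel gripper is mounted at the origin on the work surface. World frame = base frame: x ahead of the robot, y to its left, z up, the work surface at z = 0. Lengths are in mm, angles in rad, forces in N, time in s.
With the tool pointing down it reaches from about 350 to 875 mm from the base axis. Payload 4.2 kg.
Tool frame: the origin (TCP) lies midway between the tips of the shut fingers; the grasp point (between the pads) lies 19 mm behind it; x points along the fingers, y is the direction in which the jaws open and shut, and the axes are right-handed (so a half turn about x gives the same grasp; the last joint's range is limited). The gripper opens to 85 mm and grips with 20 to 120 N. Pads are 22 mm wide; open, the fingers measure 114 mm over their backs; the gripper's body (76 mm by 85 mm) begins 54 mm behind the grasp point. The pads swing forward as they close: fully open they stand 13 mm farther back than shut.
Start: joints at [1.572, 0.385, 0.008, 0, -1.194, -0.259], TCP at [159.314, 604.333, 231.312] pointing down, gripper open.
Joint ranges: [-3.14, 3.14], [-1.21, 2.06], [-1.07, 1.41], [-3.16, 2.05], [-2.99, -0.16], [-3.1, 3.1]. Speed limits (rad/s): [2.79, 2.79, 3.14, 3.14, 3.14, 3.14].

### API

Orientations are given as a unit quaternion [x, y, z, w].
In Python, from bench import readout, imaging, arm gives the robot as it stands.
- The arm moves only by the tool arm_command, never from a script. Its argument "increments" is a list of rows, each a list of 3 entries, a list of its own where there are three numbers: the turn, a rotation vector about the world's x, y, z in degrees, then the shift along the world's x, y, z in mm, then the closure, from 0 (fully open) to 1 (shut). In form: [[[ax, ay, az], [tx, ty, tz], fingers], ...]. A call has exactly 5 rows; each row is the pose to reach, as a shift and turn from the pose measured when the call began; what a row does not reach only later rows make up. A row lasts 1/10 s, in which the tool goes at most 50 mm and 8.59 degrees, less where a joint would pass 70% of its speed; a pose out of reach is approached as far as the arm can. A call with a gripper value outside its range is refused whole. The fingers move at their own pace and stop on an object; the grip force is fixed at half the most. Time passes only in rows, so rows that repeat a pose let the fingers close, or fill a call up. It gives the time, the measured TCP pose, the force and the opening at its end, in the units of the state.
- readout.read_state(): the state, without advancing time (a new reading comes with each control period).
- imaging.get_image(name): name is "scene" or "top" or "wrist"; returns (picture, depth): 420x560x3 uint8, blue, green, red; 420x560 float32, mm along the optical axis (not along the pixel's ray), 0 where there is no reading.
- imaging.camera_info(name): a dict with "vfov" (degrees; the focal length in pixels is half the picture's height over the tangent of half this angle, whatever the lens; pixels are square), "cx", "cy" (the principal point, pixels), "eye" and "rotation" of the camera in the world; the wrist camera has in their place "T_tool_cam" (4x4, takes a point from camera to tool coordinates, whose origin is the TCP and whose axes are the tool frame's). Camera axes: x right, y down, z forward; pixel columns grow to the right and rows downward; lengths in mm; the calibration is good to about 2 mm. A picture is of the moment at which its call begins: read the wrist's pose just before it. camera_info takes no time and is no camera call.
- arm.job_done(): hands the job in, once; it reports no verdict.
The state is a dict: "clock": time; "joints": joint angles; "joint_vel": joint speeds; "joint_efforts": joint torques, N m; "position": TCP position; "ee_rot": TCP orientation; "contact_force": force on the tool from outside, world axes, zero at the start; "wrist_torque": the same for the moment, N m; "gripper_width": finger opening in mm.
Only numpy, scipy, OpenCV 4.12 (cv2) and the standard library are available. Lean on these libraries where they do the work, as an engineer would, in place of code of your own. Each camera call takes 0.05 s, during which the arm holds its last target. There are 200 camera calls.

## Working session

There is one attempt and no reset: what is moved stays moved. The work goes in short steps, Python scripts to look and compute and a tool call to move; the robot and the scene stay as the last step left them, time stands still between calls to the robot, and variables do not carry over. Pictures are saved under pics/ and viewed, about 8 in all and at most 12, crops included, and the job is handed in when it is done.

Besides the shell and the picture viewer there is one more tool, called after "Call:" by a JSON object that holds its "fn" and its "kwargs". arm_command: Moves the arm, as the interface text tells. Its arguments: {"type":"object","properties":{"increments":{"type":"array","items":{"type":"array"}}},"required":["increments"]}

```bash
mkdir -p pics; ls
cat > h.py <<'E'
import numpy as np, cv2
from bench import readout, imaging, arm
from scipy.spatial.transform import Rotation as R
def cam(n):
    i=imaging.camera_info(n)
    s=readout.read_state()
    if n=="wrist":
        T=np.eye(4);T[:3,:3]=R.from_quat(s["ee_rot"]).as_matrix();T[:3,3]=s["position"]
        T=T@np.array(i["T_tool_cam"])
    else:
        T=np.eye(4);T[:3,:3]=np.array(i["rotation"]);T[:3,3]=i["eye"]
    f=210/np.tan(np.radians(i["vfov"])/2)
    return T,f,i["cx"],i["cy"]
def shot(n,name):
    c=cam(n);p,d=imaging.get_image(n);cv2.imwrite(f"pics/{name}.png",p);np.savez(f"pics/{name}.npz",p=p,d=d,T=c[0],k=np.array(c[1:]));return p,d,c
def load(name):
    z=np.load(f"pics/{name}.npz");return z["p"],z["d"],(z["T"],*z["k"])
def cloud(d,c):
    T,f,cx,cy=c;v,u=np.mgrid[0:d.shape[0],0:d.shape[1]]
    P=np.stack([(u-cx)/f*d,(v-cy)/f*d,d],-1)
    return P@T[:3,:3].T+T[:3,3]
def ray(u,v,z,c):
    T,f,cx,cy=c;r=T[:3,:3]@np.array([(u-cx)/f,(v-cy)/f,1]);return T[:3,3]+r*(z-T[2,3])/r[2]
E
python3 - <<'E'
from h import *
print(readout.read_state())
for n in("scene","top"):
    i=imaging.camera_info(n);print(i)
    p,d,c=shot(n,n+"0")
a=cv2.imread("pics/scene0.png");b=cv2.imread("pics/top0.png")
E
```

```text
pics
{'clock': 0.0, 'joints': array([ 1.57159597e+00,  3.85557696e-01,  6.57668080e-03, -5.30468615e-04,
       -1.19399686e+00, -2.58595808e-01]), 'joint_vel': array([-0.00122645, -0.00199664,  0.0011422 ,  0.00054409, -0.00078964,
       -0.0012899 ]), 'joint_efforts': array([ 3.23760260e-04, -3.92289948e+01,  1.88407123e+01,  4.18621391e+00,
       -4.52692577e-03,  1.71548301e-06]), 'position': array([159.17039273, 603.76194657, 230.19700137]), 'ee_rot': array([-0.70115829,  0.09174846,  0.70130448,  0.09017373]), 'contact_force': array([-0.91907764, -0.62609807, -1.03162765]), 'wrist_torque': array([ 0.03970775, -0.01840544,  0.00837689]), 'gripper_width': 85.46888743302497}
{'vfov': 48.86245307166123, 'cx': 276.95596197738416, 'cy': 219.33372513843904, 'eye': array([1464.95415562,  180.52819238, 1154.63471631]), 'rotation': array([ 0.61420673,  0.70468632, -0.27268042, -0.22762395])}Traceback (most recent call last):
  File "<stdin>", line 5, in <module>
  File "h.py", line 15, in shot
    c=cam(n);p,d=imaging.get_image(n);cv2.imwrite(f"pics/{name}.png",p);np.savez(f"pics/{name}.npz",p=p,d=d,T=c[0],k=np.array(c[1:]));return p,d,c
  File "h.py", line 11, in cam
    T=np.eye(4);T[:3,:3]=np.array(i["rotation"]);T[:3,3]=i["eye"]
                ~^^^^^^^
ValueError: could not broadcast input array from shape (4,) into shape (3,3)
```

```bash
sed -i 's/T\[:3,:3\]=np.array(i\["rotation"\])/T[:3,:3]=R.from_quat(i["rotation"]).as_matrix()/' h.py
python3 - <<'E'
from h import *
for n in("scene","top"):
    p,d,c=shot(n,n+"0"); print(n,c[0].round(2),c[1:],(d==0).mean())
    P=cloud(d,c); print(np.percentile(P[...,2][d>0],[2,10,50,90,98]))
print(imaging.camera_info("wrist"),imaging.camera_info("top"))
E
```

```text
scene [[-1.40000e-01  7.40000e-01 -6.60000e-01  1.46495e+03]
 [ 9.90000e-01  1.00000e-01 -1.00000e-01  1.80530e+02]
 [-1.00000e-02 -6.60000e-01 -7.50000e-01  1.15463e+03]
 [ 0.00000e+00  0.00000e+00  0.00000e+00  1.00000e+00]] (np.float64(462.27257770656735), 276.95596197738416, 219.33372513843904) 0.005884353741496599
[-756.02954869 -748.22496596    1.40541091  212.97741013  405.96167391]
top [[-2.00000e-02 -9.80000e-01  2.20000e-01  1.86500e+02]
 [-1.00000e+00  2.00000e-02 -0.00000e+00  2.60200e+01]
 [ 0.00000e+00 -2.20000e-01 -9.80000e-01  1.71968e+03]
 [ 0.00000e+00  0.00000e+00  0.00000e+00  1.00000e+00]] (np.float64(523.5210862877686), 283.41796117812834, 207.5348969055267) 0.004238945578231293
[-7.62241976e+02 -7.51891227e+02 -7.19048924e-01  7.53367427e+01
  5.81872964e+02]
{'vfov': 67.40778355313725, 'cx': 281.21720495357386, 'cy': 204.34697320476107, 'T_tool_cam': array([[ 3.57942089e-04, -2.83223222e-01,  9.59053950e-01,
        -1.42007430e+02],
       [ 9.99999856e-01,  4.84922084e-04, -2.30019221e-04,
         2.92623011e-01],
       [-3.99919655e-04,  9.59053894e-01,  2.83223354e-01,
        -7.07024976e+01],
       [ 0.00000000e+00,  0.00000000e+00,  0.00000000e+00,
         1.00000000e+00]])} {'vfov': 43.71440092645822, 'cx': 283.41796117812834, 'cy': 207.5348969055267, 'eye': array([ 186.50313746,   26.02153124, 1719.67990211]), 'rotation': array([-0.69689915,  0.70867599, -0.07888057,  0.07673179])}
```

View pics/scene0.png

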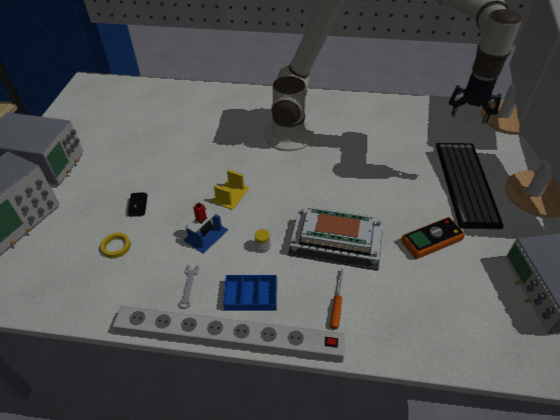

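View pics/top0.png

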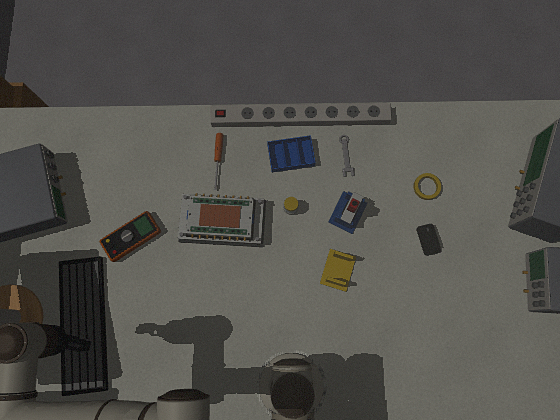

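```bash
cat >> h.py <<'E'
def mask(p,h0,h1,s=110,v=40):
    H=cv2.cvtColor(p,cv2.COLOR_BGR2HSV);h=H[...,0].astype(int)
    m=((h>=h0)&(h<=h1)) if h0<=h1 else ((h>=h0)|(h<=h1))
    return m&(H[...,1]>=s)&(H[...,2]>=v)
def rect(X):
    (c,wh,a)=cv2.minAreaRect(X[:,:2].astype(np.float32));return np.round(c,1),np.round(wh,1),round(a,1)
E
python3 - <<'E'
from h import *
for n in("scene0","top0"):
    p,d,c=load(n);P=cloud(d,c);x,y,z=P[...,0],P[...,1],P[...,2]
    ws=(d>0)&(x>300)&(x<800)
    bx=lambda a,b,e,f:(x>a)&(x<b)&(y>e)&(y<f)
    red=mask(p,172,6,130,60)&ws&(z>60)&bx(300,700,-300,-50); print(n,"red",red.sum(),np.median(P[red],0).round(1),P[red].min(0).round(1),P[red].max(0).round(1))
    blue=mask(p,100,125,110,30)&ws&bx(300,620,-300,-20)&(z>-10); print("blue",blue.sum(),P[blue].min(0).round(),P[blue].max(0).round())
    for lo,hi in((-10,15),(55,85)):
        b=blue&(z>lo)&(z<hi)
        if b.sum()>8: print(lo,b.sum(),rect(P[b]),np.median(P[b],0).round(1))
    cu=mask(p,3,18,100,60)&ws&(z>60)&bx(300,700,60,350); print("cu",cu.sum(),rect(P[cu]),np.median(z[cu]))
    st=ws&bx(300,700,30,350)&(z>45)&(z<140); print("mod",rect(P[st]),st.sum())
    jar=mask(p,20,35)&ws&(z>40)&bx(400,700,-50,100);print("jar",P[jar].mean(0))
E
```

```text
scene0 red 108 [ 558.1 -197.3  123.4] [ 539.2 -217.8   85.1] [ 568.7 -188.7  145.1]
blue 654 [ 510. -264.   -2.] [ 620. -138.   78.]
-10 399 (array([ 554.3, -199.7]), array([ 88.9, 120.6]), 59.9) [ 568.2 -185.3    7.2]
55 82 (array([ 555.8, -199.9]), array([57.6, 96.2]), 63.4) [ 593.6 -197.6   64.7]
cu 718 (array([542.4, 204.9]), array([148. , 108.4]), 84.6) 89.86658834051684
mod (array([531.5, 216.2]), array([269.8, 155.8]), 86.0) 3579
jar [577.55981017 -10.26966075  59.13925876]
top0 red 38 [ 549.7 -197.6  139.2] [ 538.7 -214.2  111.3] [ 568.7 -184.7  145.1]
blue 228 [ 480. -244.   -7.] [ 620. -134.   78.]
-10 200 (array([ 550.6, -196.6]), array([ 87.5, 118.2]), 62.1) [ 552.1 -172.4    4.9]
55 26 (array([ 553., -197.]), array([57.8, 93.9]), 62.4) [ 575.5 -196.9   68.3]
cu 885 (array([529.8, 223.8]), array([175. , 144.6]), 85.9) 89.21176201888966
mod (array([529.2, 220.4]), array([267. , 151.9]), 85.7) 3571
jar [572.31075887  -5.91543287  59.45565583]
```

```bash
cat >> h.py <<'E'
def tool():
    s=readout.read_state();M=R.from_quat(s["ee_rot"]).as_matrix()
    print("t",round(s["clock"],2),"pos",s["position"].round(1),"x",M[:,0].round(3),"yaw_y",round(np.degrees(np.arctan2(M[1,1],M[0,1])),2),"z",M[:,2].round(3),"F",s["contact_force"].round(1),"w",round(s["gripper_width"],1),"q",s["joints"].round(2))
    return s,M
E
python3 -c "
from h import *
tool()"
```

```text
t 0.1 pos [159.2 603.8 230.3] x [-0.    -0.002 -1.   ] yaw_y -104.78 z [-0.967  0.255 -0.   ] F [ 0.6 -0.4  0.3] w 85.4 q [ 1.57  0.39  0.01 -0.   -1.19 -0.26]
```

Call:
{"fn": "arm_command", "kwargs": {"increments": [[[0,0,-1],[22,-45,5],0],[[0,0,-2],[44,-90,10],0],[[0,0,-2],[66,-135,15],0],[[0,0,-3],[88,-180,20],0],[[0,0,-3],[110,-225,20],0]]}}

```text
clock: 0.6
position: [269.0, 378.6, 250.7]
ee_rot: [0.699, -0.11, -0.699, -0.109]
contact_force: [0.8, 0.2, 0.4]
gripper_width: 85.5
```

Call:
{"fn": "arm_command", "kwargs": {"increments": [[[0,0,-1],[22,-45,0],0],[[0,0,-2],[44,-90,0],0],[[0,0,-2],[66,-135,0],0],[[0,0,-3],[88,-180,0],0],[[0,0,-3],[110,-225,0],0]]}}

```text
clock: 1.1
position: [378.1, 153.7, 250.7]
ee_rot: [0.696, -0.127, -0.696, -0.127]
contact_force: [0.9, 0.7, -0.2]
gripper_width: 85.0
```

Call:
{"fn": "arm_command", "kwargs": {"increments": [[[0,0,-1],[22,-45,0],0],[[0,0,-2],[44,-90,0],0],[[0,0,-2],[66,-135,0],0],[[0,0,-3],[88,-180,0],0],[[0,0,-3],[110,-225,0],0]]}}

```text
clock: 1.6
position: [487.3, -71.4, 250.6]
ee_rot: [-0.692, 0.146, 0.692, 0.145]
contact_force: [0.8, 0.9, 1.2]
gripper_width: 85.4
```

Call:
{"fn": "arm_command", "kwargs": {"increments": [[[0,0,-1],[20,-38,0],0],[[0,0,-2],[40,-76,0],0],[[0,0,-3.6],[56,-110,0],0],[[0,0,-3.6],[66,-127,0],0],[[0,0,-3.6],[66,-127,0],0]]}}

```text
clock: 2.1
position: [553.8, -200.5, 249.0]
ee_rot: [-0.686, 0.169, 0.688, 0.168]
contact_force: [-1.0, -0.3, -0.5]
gripper_width: 85.4
```

Run:
```python
from h import *
tool()
p,d,c=shot("wrist","w1")
P=cloud(d,c);x,y,z=P[...,0],P[...,1],P[...,2]
bx=(x>440)&(x<680)&(y>-320)&(y<-80)&(d>0)
red=mask(p,172,6,130,40)&bx&(z>70)
print("red",red.sum(),P[red].min(0).round(1),P[red].max(0).round(1))
t=red&(z>np.percentile(z[red],98)-6); print("top",t.sum(),rect(P[t]),np.median(z[t]))
b=mask(p,100,125,110,30)&bx&(z>62)&(z<78); print("cheeks",b.sum(),rect(P[b]),np.median(z[b]))
b=mask(p,100,125,110,30)&bx&(z>-10)&(z<30); print("base",b.sum(),rect(P[b]),np.median(z[b]))
m=bx&(z>72)&(z<84)&~mask(p,100,125,80,30); print("bar",m.sum(),rect(P[m]),np.median(z[m]))
```

```text
t 2.1 pos [ 553.8 -200.5  249. ] x [-0.002 -0.    -1.   ] yaw_y -117.55 z [-0.887  0.463  0.002] F [-1.  -0.3 -0.5] w 85.4 q [-0.07  0.31 -0.05  0.   -1.21  1.16]
red 960 [ 533.6 -221.3   84.4] [ 566.7 -189.1  142.1]
top 673 (array([ 549.9, -205.4]), array([24.6, 28.2]), 62.0) 138.91159645732617
cheeks 440 (array([ 551.4, -201.6]), array([59. , 98.1]), 62.0) 69.31647448336349
base 3181 (array([ 550.3, -200.3]), array([ 89.3, 118.6]), 62.2) 5.49408947106906
bar 2071 (array([ 549.6, -205.3]), array([ 35.9, 100. ]), 61.8) 77.39160838738871
```

View pics/w1.png

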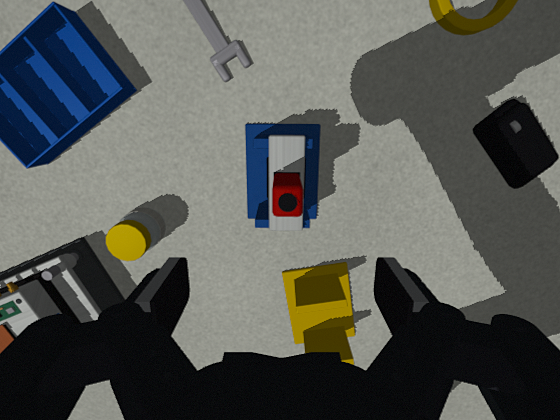

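Call:
{"fn": "arm_command", "kwargs": {"increments": [[[0,0,-0.4],[-4,-5,-25],0],[[0,0,-0.4],[-4,-5,-60],0],[[0,0,-0.4],[-4,-5,-95],0],[[0,0,-0.4],[-4,-5,-130],0],[[0,0,-0.4],[-4,-5,-150],0]]}}

```text
clock: 2.65
position: [546.8, -202.6, 96.6]
ee_rot: [-0.684, 0.17, 0.689, 0.17]
contact_force: [-0.0, 0.2, 0.0]
gripper_width: 85.4
```

Call:
{"fn": "arm_command", "kwargs": {"increments": [[[0,0,0],[1,-1,-2],0],[[0,0,0],[2,-2,-4],0],[[0,0,0],[3,-3,-4],0],[[0,0,0],[3,-3,-4],0],[[0,0,0],[3,-3,-4],0]]}}

```text
clock: 3.15
position: [550.5, -205.7, 93.9]
ee_rot: [-0.685, 0.17, 0.688, 0.17]
contact_force: [-0.3, 0.9, -0.8]
gripper_width: 85.3
```

Run:
```python
from h import *
for k in range(3): tool()
p,d,c=shot("wrist","w2")
tool()
P=cloud(d,c);x,y,z=P[...,0],P[...,1],P[...,2]
bx=(x>440)&(x<680)&(y>-320)&(y<-80)&(d>0)
red=mask(p,172,6,130,30)&bx&(z>70)
print("red",red.sum(),P[red].min(0).round(1),P[red].max(0).round(1))
t=red&(z>np.percentile(z[red],98)-6); print("top",t.sum(),rect(P[t]),np.median(z[t]))
```

```text
t 3.15 pos [ 550.5 -205.7   93.9] x [-0.005  0.001 -1.   ] yaw_y -117.84 z [-0.884  0.467  0.004] F [-0.3  0.9 -0.8] w 85.3 q [-0.08  0.46 -0.26 -0.   -0.86  1.17]
t 3.15 pos [ 550.5 -205.7   93.9] x [-0.005  0.001 -1.   ] yaw_y -117.84 z [-0.884  0.467  0.004] F [-0.3  0.9 -0.8] w 85.3 q [-0.08  0.46 -0.26 -0.   -0.86  1.17]
t 3.15 pos [ 550.5 -205.7   93.9] x [-0.005  0.001 -1.   ] yaw_y -117.84 z [-0.884  0.467  0.004] F [-0.3  0.9 -0.8] w 85.3 q [-0.08  0.46 -0.26 -0.   -0.86  1.17]
t 3.2 pos [ 550.3 -205.7   93.6] x [-0.005  0.001 -1.   ] yaw_y -117.84 z [-0.884  0.467  0.005] F [ 0.3 -0.6 -0.3] w 85.5 q [-0.08  0.46 -0.26 -0.   -0.86  1.17]
red 6069 [ 534.2 -221.9   76.4] [ 567.3 -187.   141.9]
top 3201 (array([ 550.7, -205.6]), array([25.8, 28.1]), 61.5) 138.86127005521706
```

Call:
{"fn": "arm_command", "kwargs": {"increments": [[[0,0,0],[0,0,0],0.4],[[0,0,0],[0,0,0],1],[[0,0,0],[0,0,0],1],[[0,0,0],[0,0,0],1],[[0,0,0],[0,0,0],1]]}}

```text
clock: 3.7
position: [550.5, -205.6, 93.7]
ee_rot: [-0.685, 0.17, 0.688, 0.17]
contact_force: [0.3, 0.6, 1.4]
gripper_width: 25.5
```

Call:
{"fn": "arm_command", "kwargs": {"increments": [[[0,0,0],[0,0,0],1],[[0,0,0],[0,0,0],1],[[0,0,0],[0,0,3],1],[[0,0,0],[0,0,6],1],[[0,0,0],[0,0,10],1]]}}

```text
clock: 4.2
position: [549.7, -205.5, 103.1]
ee_rot: [-0.684, 0.17, 0.689, 0.17]
contact_force: [-0.3, 0.1, -4.8]
gripper_width: 25.3
```

Call:
{"fn": "arm_command", "kwargs": {"increments": [[[0,0,0],[0,0,25],1],[[0,0,0],[0,0,60],1],[[0,0,0],[0,0,90],1],[[0,0,2],[0,20,100],1],[[0,0,5],[0,50,107],1]]}}

```text
clock: 4.7
position: [549.9, -156.0, 211.6]
ee_rot: [-0.691, 0.14, 0.695, 0.14]
contact_force: [-0.0, 0.6, -5.0]
gripper_width: 25.1
```

Call:
{"fn": "arm_command", "kwargs": {"increments": [[[0,0,4],[-3,40,0],1],[[0,0,8],[-6,85,0],1],[[0,0,12],[-9,130,0],1],[[0,0,16],[-12,175,0],1],[[0,0,19],[-15,220,0],1]]}}

```text
clock: 5.2
position: [534.1, 65.6, 211.6]
ee_rot: [-0.705, 0.024, 0.708, 0.023]
contact_force: [1.8, -0.0, -4.5]
gripper_width: 25.3
```

Call:
{"fn": "arm_command", "kwargs": {"increments": [[[0,0,0],[0,15,0],1],[[0,0,0],[0,30,0],1],[[0,0,0],[0,40,0],1],[[0,0,0],[0,40,0],1],[[0,0,0],[0,40,0],1]]}}

```text
clock: 5.7
position: [534.0, 104.8, 211.5]
ee_rot: [-0.705, 0.024, 0.709, 0.023]
contact_force: [0.4, -0.4, -3.9]
gripper_width: 25.5
```

Run:
```python
from h import *
tool()
p,d,c=shot("wrist","w3")
tool()
P=cloud(d,c);x,y,z=P[...,0],P[...,1],P[...,2]
bx=(x>420)&(x<650)&(y>60)&(y<400)&(d>0)
print(np.histogram(z[bx],bins=np.arange(-6,140,4)))
for h in (20,18,16):
    cu=mask(p,3,h,120,50)&bx&(z>70)&(z<125); print("cu",cu.sum(),rect(P[cu]),np.median(z[cu]))
```

```text
t 5.7 pos [534.  104.8 211.5] x [-0.006 -0.001 -1.   ] yaw_y -93.85 z [-0.998  0.067  0.006] F [ 0.4 -0.4 -3.9] w 25.5 q [ 0.49  0.27 -0.22 -0.   -1.09  1.01]
t 5.75 pos [534.  104.6 211.5] x [-0.006 -0.001 -1.   ] yaw_y -93.87 z [-0.998  0.068  0.005] F [ 0.  -0.3 -4.5] w 25.5 q [ 0.49  0.27 -0.22 -0.   -1.09  1.01]
(array([  401, 15339,    32,  1325,   422,    75,     0,     0,     0,
           0,     0,     1,    56,  3005,   181,   985,   143,   428,
          89,   823,   449,   116, 14266, 12653,   184,     0,     0,
           0,     0,     0,     0,     0,     0,     0,     0,     0]), array([ -6,  -2,   2,   6,  10,  14,  18,  22,  26,  30,  34,  38,  42,
        46,  50,  54,  58,  62,  66,  70,  74,  78,  82,  86,  90,  94,
        98, 102, 106, 110, 114, 118, 122, 126, 130, 134, 138]))
cu 11896 (array([527.5, 219.3]), array([177.7, 146.5]), 85.7) 88.48419930905055
cu 11033 (array([527.3, 220.1]), array([176.7, 146.5]), 85.4) 88.54893398741876
cu 10991 (array([533.5, 225.2]), array([170.7, 125.3]), 82.1) 88.55287491699102
```

View pics/w3.png

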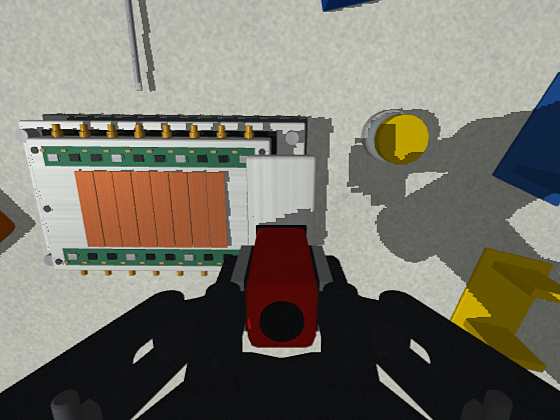

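Run:
```python
from h import *
p,d,c=load("w3");P=cloud(d,c)
m=mask(p,3,18,120,50).astype(np.uint8);m=cv2.morphologyEx(m,cv2.MORPH_CLOSE,np.ones((5,5)));m=cv2.morphologyEx(m,cv2.MORPH_OPEN,np.ones((9,9)))
n,l,s,_=cv2.connectedComponentsWithStats(m);i=1+np.argmax(s[1:,4]);cu=(l==i)&(d>0);cu=cv2.erode(cu.astype(np.uint8),np.ones((3,3)))>0
print(s[i],rect(P[cu]),np.median(P[cu][:,2]))
X=P[cu];A=np.c_[X[:,:2]-X[:,:2].mean(0),np.ones(len(X))];print(np.linalg.lstsq(A,X[:,2],rcond=None)[0])
z=P[...,2];t=(d>0)&(z>79)&(z<96)&(P[...,1]<400)&(P[...,0]>400)&(P[...,0]<650);print("case",rect(P[t]))
# per-leaf z along sheet
cen,wh,a=cv2.minAreaRect(X[:,:2].astype(np.float32));u=np.array([np.cos(np.radians(85.7)),np.sin(np.radians(85.7))])
q=(X[:,:2]-cen)@u
for k in range(8):
    b=abs(q-(-56+16*k))<6;print(k+1,X[b,2].mean().round(2),end=' ')
# long edge direction from pixel rows of contour
for side in(0,1):
    E=[]
    for col in range(s[i,0]+8,s[i,0]+s[i,2]-8):
        r=np.where(cu[:,col])[0];E.append(P[r[0] if side==0 else r[-1],col])
    E=np.array(E);k=np.polyfit(E[:,1],E[:,0],1);print("edge yaw",np.degrees(np.arctan2(1,k[0])))
```

```text
[   76   171   151    77 10905] (array([527.6, 218.4]), array([126.1,  69.7]), 86.1) 88.56757984210947
[1.31090697e-03 1.58049862e-03 8.85453232e+01]
case (array([527.8, 218.4]), array([206.4, 124.1]), 85.7)
1 88.63 2 88.29 3 88.68 4 88.69 5 88.53 6 88.73 7 88.56 8 88.71 edge yaw 85.52116964663347
edge yaw 84.75425617325165
```

Call:
{"fn": "arm_command", "kwargs": {"increments": [[[0,0,0],[-4,25,0],1],[[0,0,-0.4],[-8,45,-10],1],[[0,0,-0.4],[-10.5,58,-22],1],[[0,0,-0.4],[-10.5,58,-32],1],[[0,0,-0.4],[-10.5,58,-36],1]]}}

```text
clock: 6.25
position: [522.6, 161.6, 173.7]
ee_rot: [-0.704, 0.028, 0.71, 0.025]
contact_force: [-0.3, 0.3, -4.5]
gripper_width: 25.3
```

Call:
{"fn": "arm_command", "kwargs": {"increments": [[[0,0,0],[0,0,-1],1],[[0,0,0],[0,0,-2],1],[[0,0,0],[0,0,-3],1],[[0,0,0],[0,0,-4],1],[[0,0,0],[0,0,-4],1]]}}

```text
clock: 6.75
position: [522.7, 161.5, 169.8]
ee_rot: [-0.704, 0.028, 0.71, 0.026]
contact_force: [0.7, 0.4, -4.5]
gripper_width: 25.5
```

Call:
{"fn": "arm_command", "kwargs": {"increments": [[[0,0,0],[0,0,-1],1],[[0,0,0],[0,0,-2],1],[[0,0,0],[0,0,-3],1],[[0,0,0],[0,0,-3.5],1],[[0,0,0],[0,0,-3.5],1]]}}

```text
clock: 7.25
position: [522.6, 161.5, 166.2]
ee_rot: [-0.704, 0.028, 0.71, 0.026]
contact_force: [0.2, 0.4, -4.0]
gripper_width: 25.0
```

Call:
{"fn": "arm_command", "kwargs": {"increments": [[[0,0,0],[0,0,-0.3],1],[[0,0,0],[0,0,-0.6],1],[[0,0,0],[0,0,-1],1],[[0,0,0],[0,0,-1],1],[[0,0,0],[0,0,-1],1]]}}

```text
clock: 7.75
position: [522.6, 161.5, 165.2]
ee_rot: [-0.704, 0.028, 0.71, 0.026]
contact_force: [-1.1, 0.3, -2.7]
gripper_width: 25.2
```

Call:
{"fn": "arm_command", "kwargs": {"increments": [[[0,0,0],[0,0,-0.3],1],[[0,0,0],[0,0,-0.6],1],[[0,0,0],[0,0,-0.8],1],[[0,0,0],[0,0,-0.8],1],[[0,0,0],[0,0,-0.8],1]]}}

```text
clock: 8.25
position: [522.7, 161.5, 164.8]
ee_rot: [-0.704, 0.027, 0.709, 0.025]
contact_force: [-1.3, 1.4, -0.4]
gripper_width: 25.2
```

Call:
{"fn": "arm_command", "kwargs": {"increments": [[[0,0,0],[0,0,-0.3],1],[[0,0,0],[0,0,-0.6],1],[[0,0,0],[0,0,-0.8],1],[[0,0,0],[0,0,-0.8],1],[[0,0,0],[0,0,-0.8],1]]}}

```text
clock: 8.75
position: [522.8, 161.5, 164.3]
ee_rot: [-0.704, 0.027, 0.709, 0.025]
contact_force: [-1.5, 1.0, 2.9]
gripper_width: 25.3
```

Call:
{"fn": "arm_command", "kwargs": {"increments": [[[0,0,0],[0,0,-0.5],1],[[0,0,0],[0,0,-0.9],1],[[0,0,0],[0,0,-1.2],1],[[0,0,0],[0,0,-1.2],1],[[0,0,0],[0,0,-1.2],1]]}}

```text
clock: 9.25
position: [522.8, 161.6, 163.1]
ee_rot: [-0.704, 0.027, 0.709, 0.026]
contact_force: [-2.3, -0.8, 3.1]
gripper_width: 25.4
```

Call:
{"fn": "arm_command", "kwargs": {"increments": [[[0,0,0],[0,0,-0.5],1],[[0,0,0],[0,0,-0.9],1],[[0,0,0],[0,0,-1.2],1],[[0,0,0],[0,0,-1.2],1],[[0,0,0],[0,0,-1.2],1]]}}

```text
clock: 9.75
position: [522.8, 161.5, 161.9]
ee_rot: [-0.704, 0.027, 0.709, 0.026]
contact_force: [-3.1, -0.3, 3.3]
gripper_width: 25.4
```

Call:
{"fn": "arm_command", "kwargs": {"increments": [[[0,0,0],[0,0,-0.4],1],[[0,0,0],[0,0,-0.8],1],[[0,0,0],[0,0,-0.8],1],[[0,0,0],[0,0,-0.8],1],[[0,0,0],[0,0,-0.8],1]]}}

```text
clock: 10.25
position: [522.9, 161.2, 161.4]
ee_rot: [-0.704, 0.028, 0.709, 0.025]
contact_force: [-3.0, -0.6, 5.3]
gripper_width: 25.3
```

Call:
{"fn": "arm_command", "kwargs": {"increments": [[[0,0,0],[0.1,1,-0.5],1],[[0,0,0],[0.2,2,-0.5],1],[[0,0,0],[0.2,3,-0.5],1],[[0,0,0],[0.3,4,-0.5],1],[[0,0,0],[0.4,5,-0.5],1]]}}

```text
clock: 10.75
position: [523.2, 165.2, 161.3]
ee_rot: [-0.704, 0.028, 0.709, 0.024]
contact_force: [-2.8, -3.2, 5.9]
gripper_width: 25.4
```

Call:
{"fn": "arm_command", "kwargs": {"increments": [[[0,0,0],[0.1,1,-0.4],1],[[0,0,0],[0.2,2,-0.4],1],[[0,0,0],[0.2,3,-0.4],1],[[0,0,0],[0.3,4,-0.4],1],[[0,0,0],[0.4,5,-0.4],1]]}}

```text
clock: 11.25
position: [523.7, 170.0, 161.3]
ee_rot: [-0.704, 0.028, 0.709, 0.024]
contact_force: [-3.2, 0.2, 6.1]
gripper_width: 25.3
```

Call:
{"fn": "arm_command", "kwargs": {"increments": [[[0,0,0],[0.1,1.5,-0.5],1],[[0,0,0],[0.2,3,-0.5],1],[[0,0,0],[0.3,4.5,-0.5],1],[[0,0,0],[0.5,6,-0.5],1],[[0,0,0],[0.6,7.5,-0.5],1]]}}

```text
clock: 11.75
position: [524.1, 176.7, 161.1]
ee_rot: [-0.704, 0.029, 0.71, 0.023]
contact_force: [-1.9, -3.8, 5.7]
gripper_width: 24.9
```

Call:
{"fn": "arm_command", "kwargs": {"increments": [[[0,0,0],[0.1,1.5,-0.5],1],[[0,0,0],[0.2,3,-0.5],1],[[0,0,0],[0.3,4.5,-0.5],1],[[0,0,0],[0.5,6,-0.5],1],[[0,0,0],[0.6,7.5,-0.5],1]]}}

```text
clock: 12.25
position: [524.7, 183.2, 161.0]
ee_rot: [-0.704, 0.03, 0.71, 0.023]
contact_force: [-3.6, -1.4, 7.1]
gripper_width: 25.2
```

Call:
{"fn": "arm_command", "kwargs": {"increments": [[[0,0,0],[0.1,1.5,-0.5],1],[[0,0,0],[0.2,3,-0.5],1],[[0,0,0],[0.3,4.5,-0.5],1],[[0,0,0],[0.5,6,-0.5],1],[[0,0,0],[0.6,7.5,-0.5],1]]}}

```text
clock: 12.75
position: [525.4, 190.8, 161.0]
ee_rot: [-0.704, 0.03, 0.71, 0.023]
contact_force: [-3.3, 0.8, 6.8]
gripper_width: 25.5
```

Call:
{"fn": "arm_command", "kwargs": {"increments": [[[0,0,0],[0.1,1.5,-0.5],1],[[0,0,0],[0.2,3,-0.5],1],[[0,0,0],[0.3,4.5,-0.5],1],[[0,0,0],[0.5,6,-0.5],1],[[0,0,0],[0.6,7.5,-0.5],1]]}}

```text
clock: 13.25
position: [525.9, 196.8, 160.9]
ee_rot: [-0.703, 0.031, 0.71, 0.022]
contact_force: [-3.8, -3.7, 6.0]
gripper_width: 25.4
```

Call:
{"fn": "arm_command", "kwargs": {"increments": [[[0,0,0],[0.1,1.5,-0.5],1],[[0,0,0],[0.2,3,-0.5],1],[[0,0,0],[0.3,4.5,-0.5],1],[[0,0,0],[0.5,6,-0.5],1],[[0,0,0],[0.6,7.5,-0.5],1]]}}

```text
clock: 13.75
position: [526.5, 204.3, 160.9]
ee_rot: [-0.703, 0.031, 0.71, 0.022]
contact_force: [-3.9, -0.3, 6.7]
gripper_width: 25.2
```

Call:
{"fn": "arm_command", "kwargs": {"increments": [[[0,0,0],[0.1,1.5,-0.5],1],[[0,0,0],[0.2,3,-0.5],1],[[0,0,0],[0.3,4.5,-0.5],1],[[0,0,0],[0.4,6,-0.5],1],[[0,0,0],[0.4,7.5,-0.5],1]]}}

```text
clock: 14.25
position: [527.0, 210.5, 161.0]
ee_rot: [-0.703, 0.032, 0.71, 0.02]
contact_force: [-1.6, -4.0, 6.3]
gripper_width: 24.8
```

Call:
{"fn": "arm_command", "kwargs": {"increments": [[[0,0,0],[0.1,1.5,-0.5],1],[[0,0,0],[0.2,3,-0.5],1],[[0,0,0],[0.3,4.5,-0.5],1],[[0,0,0],[0.4,6,-0.5],1],[[0,0,0],[0.4,7.5,-0.5],1]]}}

```text
clock: 14.75
position: [527.6, 217.5, 161.0]
ee_rot: [-0.703, 0.032, 0.71, 0.02]
contact_force: [-2.7, -1.0, 6.3]
gripper_width: 25.3
```

Call:
{"fn": "arm_command", "kwargs": {"increments": [[[0,0,0],[0.1,1.5,-0.5],1],[[0,0,0],[0.2,3,-0.5],1],[[0,0,0],[0.3,4.5,-0.5],1],[[0,0,0],[0.4,6,-0.5],1],[[0,0,0],[0.4,7.5,-0.5],1]]}}

```text
clock: 15.25
position: [528.1, 224.8, 161.0]
ee_rot: [-0.704, 0.032, 0.71, 0.02]
contact_force: [-1.9, -2.8, 6.9]
gripper_width: 25.1
```

Call:
{"fn": "arm_command", "kwargs": {"increments": [[[0,0,0],[0.1,1.5,-0.5],1],[[0,0,0],[0.2,3,-0.5],1],[[0,0,0],[0.3,4.5,-0.5],1],[[0,0,0],[0.4,6,-0.5],1],[[0,0,0],[0.4,7.5,-0.5],1]]}}

```text
clock: 15.75
position: [528.7, 231.2, 161.0]
ee_rot: [-0.704, 0.033, 0.71, 0.019]
contact_force: [-2.5, -2.3, 6.3]
gripper_width: 25.2
```

```bash
python3 -c "
from h import *
tool()"
```

```text
t 15.75 pos [528.7 231.2 161. ] x [-0.009 -0.019 -1.   ] yaw_y -94.19 z [-0.997  0.073  0.008] F [-2.5 -2.3  6.3] w 25.2 q [ 0.7   0.37 -0.2   0.01 -1.01  0.79]
```

Call:
{"fn": "arm_command", "kwargs": {"increments": [[[0.2,-0.1,0],[0.1,1.5,-0.5],1],[[0.4,-0.2,0],[0.2,3,-0.5],1],[[0.6,-0.2,0],[0.3,4.5,-0.5],1],[[0.6,-0.2,0],[0.4,6,-0.5],1],[[0.6,-0.2,0],[0.4,7.5,-0.5],1]]}}

```text
clock: 16.25
position: [529.1, 238.9, 161.0]
ee_rot: [-0.705, 0.029, 0.708, 0.023]
contact_force: [-3.3, -0.5, 5.5]
gripper_width: 25.4
```

Call:
{"fn": "arm_command", "kwargs": {"increments": [[[0.2,-0.1,0],[0.1,1.5,-0.5],1],[[0.4,-0.2,0],[0.2,3,-0.5],1],[[0.6,-0.2,0],[0.3,4.5,-0.5],1],[[0.6,-0.2,0],[0.4,6,-0.5],1],[[0.6,-0.2,0],[0.4,7.5,-0.5],1]]}}

```text
clock: 16.75
position: [529.5, 245.1, 160.9]
ee_rot: [-0.706, 0.026, 0.708, 0.026]
contact_force: [-3.0, -3.4, 6.3]
gripper_width: 25.5
```

Call:
{"fn": "arm_command", "kwargs": {"increments": [[[0.2,0,0],[0.1,1.5,-0.5],1],[[0.4,0,0],[0.2,3,-0.5],1],[[0.4,0,0],[0.3,4.5,-0.5],1],[[0.4,0,0],[0.4,6,-0.5],1],[[0.4,0,0],[0.4,7.5,-0.5],1]]}}

```text
clock: 17.25
position: [530.1, 252.9, 161.0]
ee_rot: [-0.706, 0.023, 0.707, 0.028]
contact_force: [-3.0, -0.1, 5.7]
gripper_width: 25.3
```

Call:
{"fn": "arm_command", "kwargs": {"increments": [[[0.2,0,0],[0.1,1.5,-0.5],1],[[0.3,0,0],[0.2,3,-0.5],1],[[0.3,0,0],[0.3,4.5,-0.5],1],[[0.3,0,0],[0.4,6,-0.5],1],[[0.3,0,0],[0.4,7.5,-0.5],1]]}}

```text
clock: 17.75
position: [530.5, 258.8, 160.9]
ee_rot: [-0.706, 0.023, 0.708, 0.029]
contact_force: [-2.1, -4.8, 6.2]
gripper_width: 25.3
```

Call:
{"fn": "arm_command", "kwargs": {"increments": [[[0,0,0],[0.1,1.5,-0.5],1],[[0,0,0],[0.2,3,-0.5],1],[[0,0,0],[0.3,4.5,-0.5],1],[[0,0,0],[0.4,6,-0.5],1],[[0,0,0],[0.4,7.5,-0.5],1]]}}

```text
clock: 18.25
position: [531.2, 266.5, 161.0]
ee_rot: [-0.706, 0.023, 0.707, 0.029]
contact_force: [-2.7, 0.5, 5.9]
gripper_width: 25.6
```

Call:
{"fn": "arm_command", "kwargs": {"increments": [[[0,0,0],[0.1,1.5,-0.5],1],[[0,0,0],[0.2,3,-0.5],1],[[0,0,0],[0.3,4.5,-0.5],1],[[0,0,0],[0.4,6,-0.5],1],[[0,0,0],[0.4,7.5,-0.5],1]]}}

```text
clock: 18.75
position: [531.7, 274.4, 161.0]
ee_rot: [-0.706, 0.022, 0.707, 0.029]
contact_force: [-2.8, 0.5, 5.7]
gripper_width: 25.2
```

Call:
{"fn": "arm_command", "kwargs": {"increments": [[[0,0,0],[0.1,1,-0.5],1],[[0,0,0],[0.2,2,-0.5],1],[[0,0,0],[0.2,3,-0.5],1],[[0,0,0],[0.2,4,-0.5],1],[[0,0,0],[0.3,5,-0.5],1]]}}

```text
clock: 19.25
position: [532.1, 279.8, 161.0]
ee_rot: [-0.706, 0.022, 0.707, 0.029]
contact_force: [-3.4, -0.6, 5.6]
gripper_width: 25.5
```

Call:
{"fn": "arm_command", "kwargs": {"increments": [[[0,0,0],[0,0,8],1],[[0,0,0],[0,0,25],1],[[0,0,0],[0,-25,40],1],[[0,0,0],[0,-65,50],1],[[0,0,0],[0,-110,50],1]]}}

```text
clock: 19.75
position: [533.0, 169.8, 211.4]
ee_rot: [0.707, -0.021, -0.706, -0.029]
contact_force: [1.2, -0.9, -3.9]
gripper_width: 25.2
```

Call:
{"fn": "arm_command", "kwargs": {"increments": [[[0,0,0],[0,-35,0],1],[[0,0,0],[1,-60,0],1],[[0,0,0],[2,-65,0],1],[[0,0,0],[2,-65,0],1],[[0,0,0],[2,-65,0],1]]}}

```text
clock: 20.25
position: [535.1, 105.4, 210.8]
ee_rot: [0.707, -0.021, -0.706, -0.029]
contact_force: [0.2, 0.6, -3.8]
gripper_width: 25.2
```

Run:
```python
from h import *
tool()
p,d,c=shot("wrist","w4")
P=cloud(d,c)
m=mask(p,3,18,120,50).astype(np.uint8);m=cv2.morphologyEx(m,cv2.MORPH_CLOSE,np.ones((5,5)));m=cv2.morphologyEx(m,cv2.MORPH_OPEN,np.ones((9,9)))
n,l,s,_=cv2.connectedComponentsWithStats(m);i=1+np.argmax(s[1:,4]);cu=(l==i)&(d>0)
X=P[cu];print(s[i],rect(X))
u=np.array([.075,.997]);q=(X[:,:2]-[527.7,218.4])@u
for k in range(8):
    b=abs(q-(-56+16*k))<6;print(k+1,b.sum(),np.round(X[b,2].mean(),2),end='; ')
```

```text
t 20.25 pos [535.1 105.4 210.8] x [ 0.002  0.012 -1.   ] yaw_y -94.04 z [-0.998  0.071 -0.001] F [ 0.2  0.6 -3.8] w 25.2 q [ 0.49  0.26 -0.22 -0.01 -1.08  1.02]
[   83   173   147    76 10454] (array([527.5, 218.5]), array([127.5,  70.5]), 85.5)
1 995 85.95; 2 984 85.63; 3 988 85.65; 4 985 85.68; 5 996 85.68; 6 988 85.66; 7 982 85.7; 8 982 85.68;
```

Call:
{"fn": "arm_command", "kwargs": {"increments": [[[-0.3,0,0],[-4,25,0],1],[[-0.7,0,0],[-8,50,-12],1],[[-0.7,0,0],[-11.5,60,-28],1],[[-0.7,0,0],[-11.5,60,-40],1],[[-0.7,0,0],[-11.5,60,-44],1]]}}

```text
clock: 20.8
position: [522.6, 166.2, 165.1]
ee_rot: [-0.706, 0.025, 0.707, 0.024]
contact_force: [0.2, -0.5, -4.2]
gripper_width: 25.1
```

Call:
{"fn": "arm_command", "kwargs": {"increments": [[[0,0,0],[0,0,-1],1],[[0,0,0],[0,0,-2],1],[[0,0,0],[0,0,-3],1],[[0,0,0],[0,0,-3.5],1],[[0,0,0],[0,0,-4],1]]}}

```text
clock: 21.3
position: [523.1, 166.1, 162.1]
ee_rot: [0.707, -0.025, -0.707, -0.024]
contact_force: [-0.5, -0.1, -0.6]
gripper_width: 25.2
```

Call:
{"fn": "arm_command", "kwargs": {"increments": [[[0,0,0],[0,-1,-0.4],1],[[0,0,0],[-0.1,-2,-0.8],1],[[0,0,0],[-0.2,-3,-1.2],1],[[0,0,0],[-0.2,-4,-1.5],1],[[0,0,0],[-0.2,-4,-1.6],1]]}}

```text
clock: 21.8
position: [523.2, 162.0, 161.3]
ee_rot: [0.707, -0.024, -0.706, -0.024]
contact_force: [-1.5, 0.6, 3.1]
gripper_width: 25.2
```

Call:
{"fn": "arm_command", "kwargs": {"increments": [[[0,0,0],[0,-0.5,-0.5],1],[[0,0,0],[0,-1,-0.5],1],[[0,0,0],[0,-1.5,-0.6],1],[[0,0,0],[0,-2,-0.6],1],[[0,0,0],[0,-2,-0.6],1]]}}

```text
clock: 22.3
position: [523.2, 160.0, 161.0]
ee_rot: [0.707, -0.024, -0.706, -0.024]
contact_force: [-2.6, 0.5, 4.7]
gripper_width: 25.4
```

Call:
{"fn": "arm_command", "kwargs": {"increments": [[[0,0,0],[0,0,10],1],[[0,0,0],[0,0,35],1],[[0,0,0],[6,-15,50],1],[[0,0,0],[12,-40,50],1],[[0,0,0],[12,-57,50],1]]}}

```text
clock: 22.8
position: [535.3, 102.0, 210.5]
ee_rot: [0.707, -0.025, -0.706, -0.024]
contact_force: [-1.9, -0.0, -5.1]
gripper_width: 25.4
```

Run:
```python
from h import *
tool()
p,d,c=shot("wrist","w5")
P=cloud(d,c)
m=mask(p,3,18,120,50).astype(np.uint8);m=cv2.morphologyEx(m,cv2.MORPH_CLOSE,np.ones((5,5)));m=cv2.morphologyEx(m,cv2.MORPH_OPEN,np.ones((9,9)))
n,l,s,_=cv2.connectedComponentsWithStats(m);i=1+np.argmax(s[1:,4]);cu=(l==i)&(d>0)
X=P[cu]
u=np.array([.075,.997]);q=(X[:,:2]-[527.7,218.4])@u
for k in range(8):
    b=abs(q-(-56+16*k))<6;print(k+1,b.sum(),np.round(X[b,2].mean(),2),end='; ')
```

```text
t 22.8 pos [535.3 102.  210.5] x [ 0.001 -0.001 -1.   ] yaw_y -93.94 z [-0.998  0.069 -0.001] F [-1.9 -0.  -5.1] w 25.4 q [ 0.49  0.27 -0.22  0.   -1.08  1.01]
1 1003 85.6; 2 997 85.64; 3 1002 85.64; 4 999 85.62; 5 1005 85.66; 6 1005 85.63; 7 1016 85.65; 8 821 85.66;
```

Run:
```python
from h import *
p,d,c=load("w5");P=cloud(d,c);x,y,z=P[...,0],P[...,1],P[...,2]
H=cv2.cvtColor(p,cv2.COLOR_BGR2HSV)
b=(d>0)&(H[...,1]<60)&(abs(x-540)<80)&(abs(y-102)<60)&(z>180)&(z<205)&(H[...,2]>60)
X=P[b];print(b.sum(),rect(X),np.median(X[:,2]))
A=np.c_[X[:,:2]-X[:,:2].mean(0),np.ones(len(X))]
for _ in range(3):
    k=np.linalg.lstsq(A,X[:,2],rcond=None)[0];r=abs(A@k-X[:,2]);A,X=A[r<1.5],X[r<1.5]
print(k,len(X),rect(X))
red=mask(p,172,6,130,30)&(d>0)&(z>200)&(abs(x-535)<40)&(abs(y-102)<40);t=red&(z>np.percentile(z[red],95)-4);print(rect(P[t]),np.median(z[t]))
```

```text
5070 (array([560.4, 100.3]), array([36.1, 48.8]), 86.0) 194.2504919561802
[4.23383772e-03 3.82398884e-03 1.94264860e+02] 4825 (array([560.3, 100.3]), array([35.8, 48.4]), 86.0)
(array([535.1, 101.8]), array([25.8, 27.7]), 86.5) 255.63513532646238
```

Call:
{"fn": "arm_command", "kwargs": {"increments": [[[0,0,-3],[2,-40,0],1],[[0,0,-6],[4,-80,0],1],[[0,0,-9],[6,-120,0],1],[[0,0,-12],[8,-160,0],1],[[0,0,-15],[10,-200,0],1]]}}

```text
clock: 23.35
position: [543.1, -101.9, 208.7]
ee_rot: [-0.696, 0.119, 0.699, 0.117]
contact_force: [0.9, -0.1, -4.2]
gripper_width: 25.4
```

Call:
{"fn": "arm_command", "kwargs": {"increments": [[[0,0,-3],[2,-40,0],1],[[0,0,-6],[4,-80,0],1],[[0,0,-9],[5.5,-104.5,0],1],[[0,0,-9],[5.5,-104.5,0],1],[[0,0,-9],[5.5,-104.5,0],1]]}}

```text
clock: 23.85
position: [547.6, -206.8, 207.2]
ee_rot: [-0.683, 0.173, 0.688, 0.172]
contact_force: [-0.2, 0.6, -4.0]
gripper_width: 25.3
```

```bash
python3 -c "
from h import *
tool()"
```

```text
t 23.85 pos [ 547.6 -206.8  207.2] x [-0.008  0.    -1.   ] yaw_y -118.29 z [-0.88   0.474  0.007] F [-0.2  0.6 -4. ] w 25.3 q [-0.08  0.34 -0.12  0.   -1.12  1.16]
```

Call:
{"fn": "arm_command", "kwargs": {"increments": [[[0,-0.4,0.4],[3,4,-10],1],[[0,-0.4,0.4],[3.2,4.3,-25],1],[[0,-0.4,0.4],[3.2,4.3,-40],1],[[0,-0.4,0.4],[3.2,4.3,-42],1],[[0,-0.4,0.4],[3.2,4.3,-42],1]]}}

```text
clock: 24.35
position: [550.5, -201.5, 164.4]
ee_rot: [-0.686, 0.17, 0.687, 0.17]
contact_force: [-0.1, 0.6, -3.5]
gripper_width: 25.2
```

Run:
```python
from h import *
tool()
p,d,c=shot("wrist","w6");P=cloud(d,c);x,y,z=P[...,0],P[...,1],P[...,2]
bx=(abs(x-551)<90)&(abs(y+202)<90)&(d>0)
b=mask(p,100,125,110,30)&bx&(z>62)&(z<78); print("cheeks",b.sum(),rect(P[b]))
H=cv2.cvtColor(p,cv2.COLOR_BGR2HSV);m=bx&(H[...,1]<60)&(H[...,2]>60)&(z>142)&(z<155);print("bar",rect(P[m]))
```

```text
t 24.35 pos [ 550.5 -201.5  164.4] x [-0.002  0.    -1.   ] yaw_y -117.79 z [-0.885  0.466  0.002] F [-0.1  0.6 -3.5] w 25.2 q [-0.07  0.38 -0.18  0.   -1.01  1.16]
cheeks 975 (array([ 588.1, -221.4]), array([59.4, 10.2]), 62.2)
bar (array([ 572.5, -213.6]), array([36. , 48.7]), 62.1)
```

View pics/w6.png

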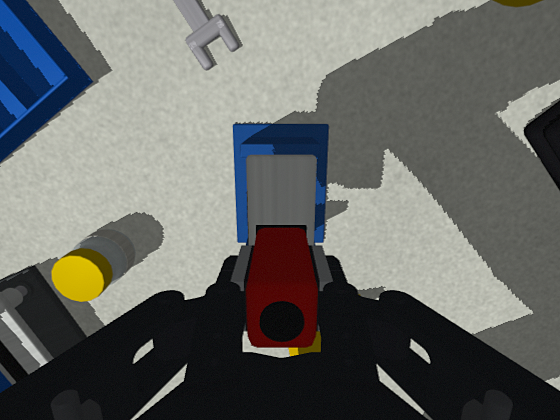

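Call:
{"fn": "arm_command", "kwargs": {"increments": [[[0,0,0],[0,0,-14],1],[[0,0,0],[0,0,-30],1],[[0,0,0],[0,0,-46],1],[[0,0,0],[0,0,-60],1],[[0,0,0],[0,0,-66],1]]}}

```text
clock: 24.9
position: [551.0, -201.5, 98.9]
ee_rot: [-0.686, 0.17, 0.687, 0.17]
contact_force: [-0.7, -0.4, -5.2]
gripper_width: 25.2
```

Call:
{"fn": "arm_command", "kwargs": {"increments": [[[0,0,0],[0,0,0],1],[[0,0,0],[0,0,0],1],[[0,0,0],[0,0,0],1],[[0,0,0],[0,0,0],1],[[0,0,0],[0,0,0],1]]}}

```text
clock: 25.4
position: [551.3, -201.6, 99.4]
ee_rot: [0.686, -0.17, -0.686, -0.17]
contact_force: [0.8, -0.5, -4.3]
gripper_width: 25.3
```

Call:
{"fn": "arm_command", "kwargs": {"increments": [[[0,0,0],[0,0,-1.5],1],[[0,0,0],[0,0,-3],1],[[0,0,0],[0,0,-4.5],1],[[0,0,0],[0,0,-5.5],1],[[0,0,0],[0,0,-5.8],1]]}}

```text
clock: 25.9
position: [551.2, -201.6, 93.9]
ee_rot: [-0.686, 0.17, 0.687, 0.17]
contact_force: [-1.4, 0.5, -0.3]
gripper_width: 25.2
```

Call:
{"fn": "arm_command", "kwargs": {"increments": [[[0,0,0],[0,0,-0.2],0.6],[[0,0,0],[0,0,-0.2],0.3],[[0,0,0],[0,0,0],0],[[0,0,0],[0,0,0],0],[[0,0,0],[0,0,0],0]]}}

```text
clock: 26.4
position: [551.4, -201.6, 94.1]
ee_rot: [0.687, -0.17, -0.686, -0.169]
contact_force: [0.7, -0.1, 0.1]
gripper_width: 85.3
```

Call:
{"fn": "arm_command", "kwargs": {"increments": [[[0,0,0],[0,0,10],0],[[0,0,0],[0,0,40],0],[[0,0,0],[0,0,80],0],[[0,0,0],[0,0,120],0],[[0,0,0],[0,0,155],0]]}}

```text
clock: 26.9
position: [551.6, -201.8, 252.4]
ee_rot: [0.688, -0.17, -0.685, -0.169]
contact_force: [1.3, 0.2, 0.4]
gripper_width: 85.4
```

Run:
```python
from h import *
tool()
p,d,c=shot("wrist","w7")
P=cloud(d,c);x,y,z=P[...,0],P[...,1],P[...,2]
bx=(x>440)&(x<680)&(y>-320)&(y<-80)&(d>0)
red=mask(p,172,6,130,40)&bx&(z>70)
t=red&(z>np.percentile(z[red],98)-6); print("top",t.sum(),rect(P[t]),np.median(z[t]))
b=mask(p,100,125,110,30)&bx&(z>62)&(z<78); print("cheeks",b.sum(),rect(P[b]),np.median(z[b]))
m=bx&(z>72)&(z<84)&~mask(p,100,125,80,30);X=P[m]; print("bar",m.sum(),rect(X),np.median(X[:,2]))
A=np.c_[X[:,:2]-X[:,:2].mean(0),np.ones(len(X))];print(np.linalg.lstsq(A,X[:,2],rcond=None)[0])
```

```text
t 26.9 pos [ 551.6 -201.8  252.4] x [ 0.003 -0.001 -1.   ] yaw_y -117.75 z [-0.885  0.466 -0.003] F [1.3 0.2 0.4] w 85.4 q [-0.07  0.31 -0.06  0.   -1.21  1.16]
top 684 (array([ 550.6, -201.6]), array([25.4, 27.7]), 62.1) 139.05248809975592
cheeks 422 (array([ 550.2, -201.2]), array([59.3, 95.9]), 62.0) 69.35752072914076
bar 2051 (array([ 550.6, -202. ]), array([36. , 99.5]), 62.0) 77.38320121169045
[4.02053818e-04 2.29193787e-03 7.74162596e+01]
```

View pics/w7.png

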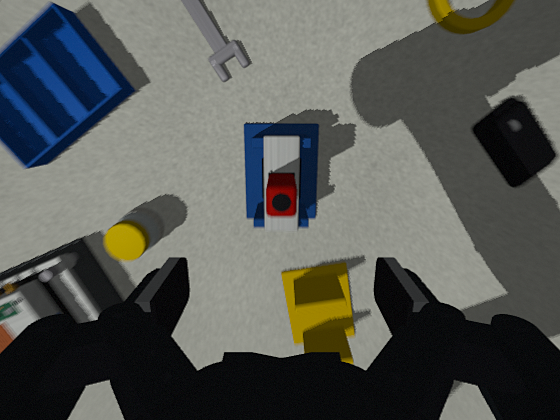

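The roller hangs centred and level in the blue rack, with its grip at pixel (281,200), and the fingers are clear of it. The other things are where they were.

```bash
python3 -c "
from bench import arm
print(arm.job_done())"
```

```text
the job is handed in; nothing more can be done
None
```

I rolled the copper sheet flat, hung the roller back upright in its blue rack, let go, and handed the job in at about 27 s of the 72 s allowed.

- **Rolling:** I felt for the copper face with the wheel and found it about 7 mm above `sheet_low`. One pass over all eight leaves went at roughly 10–12 N. Force is only reported at the end of each half-second call, and none of those readings showed more than about 12 N on the module.
- **Leaves:** A check after the pass showed leaf 1 about 0.3 mm higher than the rest, so I pressed it again. In the last depth check, taken before the roller went back, all eight lay level within 0.06 mm, about 3 mm below their starting height.
- **Roller in the rack:** The last view shows the grip within about 1 mm of the rack's middle. The bar is level to about 0.002 rad, and its top is at the same height as before I took it out. The gripper is open and clear above it, and nothing in that view of the bench had visibly moved.

No check failed after leaf 1 was pressed again. The other bench items outside the last wrist view (screwdriver and meter) were not looked at again, but the arm did not go near them.

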